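# Unscrew the cap of the measuring cell

## Robot

A 7-joint arm with a two-finger parallel gripper is mounted at the origin on the work surface. World frame = base frame: x ahead of the robot, y to its left, z up, the work surface at z = 0. Lengths are in m, angles in rad, forces in N, time in s.
With the tool pointing down it reaches from about 0.425 to 0.925 m from the base axis. Payload 6.8 kg.
Tool frame: the origin (TCP) lies on the centre line of the jaws, within the pads' length; the fingertips stand 19 mm ahead of it and the grasp point (between the pads) is the TCP (tcp_to_tips is the distance from the TCP to the fingertips, in m); x points along the fingers, y is the direction in which the jaws open and shut, and the axes are right-handed (so a half turn about x gives the same grasp; the last joint's range is limited). The gripper opens to 85 mm and grips with 20 to 120 N. Pads are 22 mm wide; open, the fingers measure 114 mm over their backs; the gripper's body (76 mm by 85 mm) begins 54 mm behind the grasp point. The pads swing forward as they close: fully open they stand 13 mm farther back than shut.
Start: joints at [-1.295, 0.477, 0.022, 1.555, -0.011, 1.109, -0.083], TCP at [0.253, 0.626, 0.22] pointing down, gripper open.
Joint ranges: [-2.96, 2.96], [-0.34, 2.1], [-1.41, 1.46], [0.24, 2.44], [-1.37, 4.51], [0.17, 1.92], [-2.96, 2.96]. Speed limits (rad/s): [2.39, 2.39, 3.14, 3.14, 3.14, 3.14, 3.14].

## Interface

Orientations are given as a unit quaternion [w, x, y, z].
In Python, from station import get_obs, read_camera, hand_in, spot_in, cut_out, tcp_to_tips gives the robot as it stands.
- The arm moves only by the shell command python3 -m jog 'ROWS' [FORCE]. ROWS is JSON, a list of rows, each an object of numbers: "gripper": the closure, from 0 (fully open) to 1 (shut); "dx", "dy", "dz": the shift along the world's x, y, z in m; "rx", "ry", "rz": the turn, a rotation vector about the world's x, y, z in degrees. In form: [{"gripper": .., "dx": .., "dy": .., "dz": .., "rx": .., "ry": .., "rz": ..}, ...]. A call has 1 to 10 rows; each row is the pose to reach, as a shift and turn from the pose commanded when the call began; what a row does not reach only later rows make up. A row lasts 1/10 s, in which the tool goes at most 50 mm and 8.59 degrees, less where a joint would pass 70% of its speed; a pose out of reach is approached as far as the arm can. A call with a gripper value outside its range is refused whole. The fingers move at their own pace and stop on an object; FORCE is the grip in N (left out, the last holds). Time passes only in rows, so rows that repeat a pose let the fingers close. It gives the time, the measured TCP pose, the force and the opening at its end, in the units of the state.
- get_obs(): the state, without advancing time (a new reading comes with each control period).
- read_camera(name): name is "scene" or "side" or "wrist"; returns a dict with "pixels" (480x640x3 uint8, blue, green, red), "range_z" (480x640 float32, m along the optical axis (not along the pixel's ray), 0 where there is no reading), "camera_matrix" (3x3 intrinsics, pixels), "D" ([k1, k2, p1, p2, k3] as OpenCV has them; the pictures are not rectified), "cam_to_world" (4x4, takes a point from camera to world coordinates). Camera axes: x right, y down, z forward; pixel columns grow to the right and rows downward; lengths in m; the calibration is good to about 2 mm. A picture is of the moment at which its call begins.
- hand_in(): hands the job in, once; it reports no verdict.
Trained networks look in the newest picture that a camera, given by its name, has taken for a name from the list of things; names that differ only in an ending like _2 or _b are one class to them, and where a whole thing is asked for, a point or a joint stands for the part that bears it (a point fixed in the world has none). Each returns a list of dicts, best first, with "conf" (0 to 1); they miss things now and then, are a little off and sometimes report something else, mostly with a low value. They report only what shows in the picture. A call takes as long as a camera call.
- spot_in(camera, label): "box" ([centre column, centre row, width, height] in pixels, round what is visible of it).
- cut_out(camera, label): "mask" (480x640 bool, what is visible of it) and "box" ([centre column, centre row, width, height] in pixels, round what is visible of it).
The state is a dict: "t": time; "q": joint angles; "joint_vel": joint speeds; "joint_torque": joint torques, N m; "eef_pos": TCP position; "tool_rot": TCP orientation; "contact_force": force on the tool from outside, world axes, zero at the start; "torque": the same for the moment, N m; "gripper_width": opening from 0.0 (shut) to 1.0 (fully open).
Only numpy, scipy, OpenCV 4.12 (cv2) and the standard library are available. Lean on these libraries where they do the work, as an engineer would, in place of code of your own. Each camera call takes 0.05 s, during which the arm holds its last target. There are 200 camera calls.

## Task

Two small grey measuring cells stand on the lab bench: unscrew the larger of the two black screw caps (counter-clockwise seen from above, a little under a third of a turn, in one long turn or several short ones with a fresh grip) and only then lift it off, without wrenching it upwards while the thread still holds. Set it down right way up, flat on the floor of the shallow white tray, and let go. Do not knock over the glass flask.

Things in the scene. Friction and masses are not known exactly. Their poses are not given: they have to be found in the camera images.
- cap_center (a point): The larger screw cap: ribbed black plastic cylinder, 52 mm diameter, 40 mm high, about 90 g, one grey rib on top from middle to rim. Point: its centre, half-way up; z up, x along the rib. Loose, on a neck with 1.5 mm play sideways, 1 to 4 mm upwards; it turns easily and stays where left. Free to lift after about 100 degrees counter-clockwise. The other cell's cap is 32 mm wide.
- port (a point): Fixed grey cell (100 x 100 x 45 mm high) carrying that cap. Point: on the neck's axis at the housing's top; z up. Cap centre 32 mm above it, lower rim 12, neck top 30. Cap angle = cap x counter-clockwise from this x: starts at 5 to 25 degrees, held by the thread below 87, lifts straight off from 90 to 130 (best 112), end stop at 135. Lift 25 mm before going sideways.
- tray_floor (a point): Shallow open white enamelled tray, 180 mm (x) by 150 mm (y) outside, walls 3 mm thick and 12 mm high, fixed to the bench. The point is the middle of its inner floor, 3 mm above the bench; x along the long side, z up. A cap standing on the floor has its centre 20 mm above this point.
- flask_center (a point): Stoppered conical glass flask, 72 mm wide at the foot, 145 mm high, standing loose on the bench towards its far edge. The point is its centre half-way up, z along its axis. A bystander: leave it standing.

How it is judged:
At the end, for the whole second after the job is handed in: The larger cap stands right way up (within 10 degrees) and at rest on the tray's inner floor, anywhere inside its walls, off its cell and let go; the glass flask is still standing (x of cap_center in the frame of tray_floor between -0.065 and 0.065 m and y of cap_center in the frame of tray_floor between -0.05 and 0.05 m and z of cap_center in the frame of tray_floor below 0.026 m and angle between cap_center's own z axis and vertical below 0.175 rad and linear speed of cap below 0.02 m/s and angle between flask_center's own z axis and vertical below 0.3 rad); the robot touches nothing.
It fails at once if the cap is wrenched against its thread: more than 60 N between cap and cell (contact force between cap and cell above 60 N).
It fails at once if the glass flask is knocked over (angle between flask_center's own z axis and vertical above 0.5 rad).
It also fails if it takes over 45 s, if anything falls off the work surface, if the arm or the gripper's body presses on something with over 40 N, if the wrist force passes 120 N, or if a joint passes its speed limit or range.

## Working session

There is one attempt and no reset: what is moved stays moved. The work goes in short steps, Python scripts to look and compute and a shell command to move; the robot and the scene stay as the last step left them, time stands still between calls to the robot, and variables do not carry over. Pictures are saved under pics/ and viewed, about 8 in all and at most 12, crops included, and the job is handed in when it is done.

```bash
mkdir -p pics
cat > h.py <<'E'
import numpy as np,cv2
from station import *
def pts(d,mask=None):
    z=d["range_z"]; m=z>0
    if mask is not None: m=m&mask
    v,u=np.nonzero(m)
    n=cv2.undistortPoints(np.stack([u,v],1).astype(np.float64)[:,None],np.array(d["camera_matrix"]),np.array(d["D"]))[:,0]
    zz=z[v,u]; P=np.c_[n*zz[:,None],zz]
    T=np.array(d["cam_to_world"]); return P@T[:3,:3].T+T[:3,3],u,v
E
python3 - <<'E'
from h import *
o=get_obs(); print({k:np.round(o[k],3) for k in("t","eef_pos","tool_rot","gripper_width","contact_force")},tcp_to_tips)
for c in("scene","side"):
    d=read_camera(c); cv2.imwrite(f"pics/{c}0.png",d["pixels"])
    print(c,np.round(np.array(d["cam_to_world"])[:3,3],3))
    for l in("cap_center","port","tray_floor","flask_center"):
        for r in cut_out(c,l)[:3]:
            P,u,v=pts(d,r["mask"])
            if len(P): print(l,round(r["conf"],2),np.round(r["box"]),np.round(np.median(P,0),3),np.round(np.percentile(P,[3,97],0),3).tolist())
E
```

```text
{'t': np.float64(0.0), 'eef_pos': array([0.253, 0.625, 0.219]), 'tool_rot': array([ 0.694,  0.134,  0.694, -0.135]), 'gripper_width': np.float64(1.0), 'contact_force': array([-0.974, -0.073,  0.711])} 0.019
scene [1.158 0.268 0.697]
cap_center 0.83 [497. 280.  38.  38.] [0.551 0.243 0.095] [[0.515, 0.218, 0.058], [0.563, 0.266, 0.099]]
port 0.76 [489. 300.  75.  72.] [0.571 0.245 0.044] [[0.498, 0.195, 0.011], [0.588, 0.29, 0.049]]
tray_floor 0.65 [263. 211. 103.  68.] [ 0.498 -0.268  0.004] [[0.406, -0.345, 0.001], [0.585, -0.194, 0.012]]
flask_center 0.74 [260. 306.  42.  79.] [ 0.773 -0.086  0.053] [[0.742, -0.117, 0.001], [0.794, -0.065, 0.143]]
side [ 0.04  -0.58   0.658]
cap_center 0.98 [178. 212.  25.  32.] [0.528 0.226 0.089] [[0.511, 0.215, 0.059], [0.556, 0.258, 0.098]]
port 0.79 [183. 234.  61.  48.] [0.516 0.211 0.042] [[0.485, 0.19, 0.008], [0.581, 0.282, 0.05]]
flask_center 0.93 [371. 230.  36.  67.] [ 0.747 -0.106  0.049] [[0.727, -0.129, 0.0], [0.789, -0.06, 0.137]]
```

View pics/scene0.png

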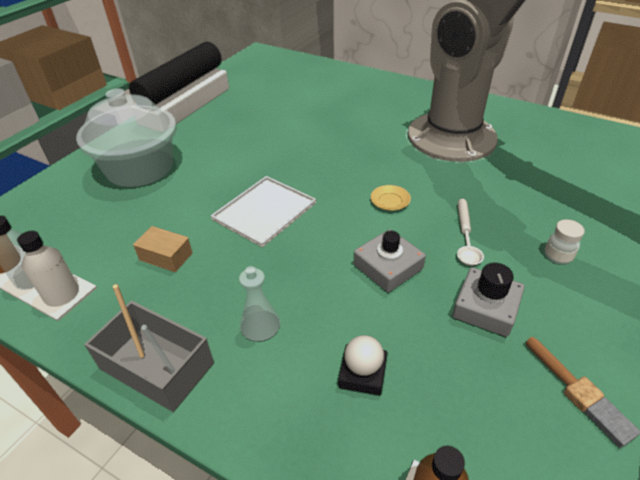

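View pics/side0.png

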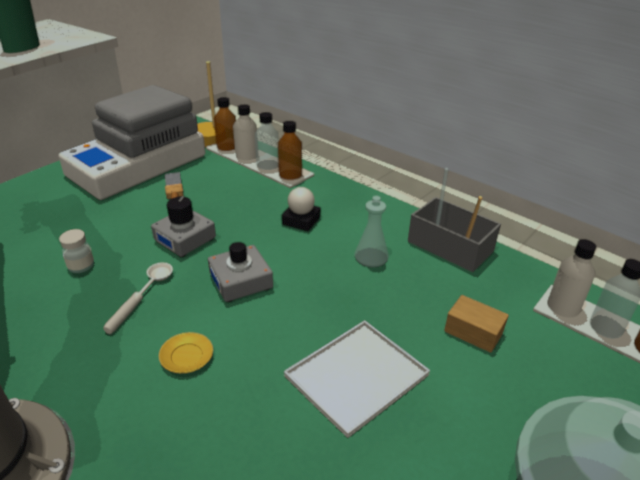

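The larger cap is at scene px (497,280) and side px (180,212). The tray is at scene (263,211) and the flask at scene (260,306). I'm moving above the cap for a wrist view.

```bash
python3 -m jog '[{"dx":0.028,"dy":-0.038,"dz":0.01,"gripper":0},{"dx":0.056,"dy":-0.076,"dz":0.02,"gripper":0},{"dx":0.085,"dy":-0.115,"dz":0.03,"gripper":0},{"dx":0.113,"dy":-0.153,"dz":0.03,"gripper":0},{"dx":0.142,"dy":-0.192,"dz":0.03,"gripper":0},{"dx":0.17,"dy":-0.23,"dz":0.03,"gripper":0},{"dx":0.198,"dy":-0.268,"dz":0.03,"gripper":0},{"dx":0.227,"dy":-0.307,"dz":0.03,"gripper":0},{"dx":0.255,"dy":-0.345,"dz":0.03,"gripper":0},{"dx":0.284,"dy":-0.384,"dz":0.03,"gripper":0}]'
python3 -m jog '[{"dx":0,"gripper":0},{"dx":0,"gripper":0}]'
cat > w.py <<'E'
from h import *
import sys
def look(name):
    d=read_camera("wrist"); cv2.imwrite(f"pics/{name}.png",d["pixels"])
    o=get_obs(); from scipy.spatial.transform import Rotation as R
    w,x,y,z=o["tool_rot"]; M=R.from_quat([x,y,z,w]).as_matrix()
    print("t",o["t"],"tcp",np.round(o["eef_pos"],4),"x",np.round(M[:,0],3),"y",np.round(M[:,1],3),"yaw_y",np.degrees(np.arctan2(M[1,1],M[0,1])),"q",np.round(o["q"],2))
    print("cam",np.round(np.array(d["cam_to_world"])[:3,3],3))
    return d
E
python3 - <<'E'
from w import *
d=look("w1")
for r in cut_out("wrist","cap_center")[:3]:
    P,u,v=pts(d,r["mask"]); print(r["conf"],np.round(r["box"]))
    t=P[P[:,2]>0.092]; print(len(t),np.round(t.min(0),4),np.round(t.max(0),4))
    (c,s,a)=cv2.minAreaRect(t[:,:2].astype(np.float32)); print(c,s,cv2.minEnclosingCircle(t[:,:2].astype(np.float32)))
    x,y,w,h=[int(k) for k in r["box"]]
for r in cut_out("wrist","port")[:2]:
    P,u,v=pts(d,r["mask"]); t=P[abs(P[:,2]-.045)<.006]; print("port",r["conf"],cv2.minAreaRect(t[:,:2].astype(np.float32)),np.median(t[:,2]))
E
```

```text
t 0.55 tcp [0.2528 0.6259 0.2197] x [-0. -0. -1.] y [ 0.375  0.927 -0.   ] yaw_y 68.00498620454006 q [-1.3   0.48  0.02  1.56 -0.01  1.11 -0.08]
cam [0.19  0.652 0.374]
port 0.59 ((0.48681992292404175, 0.25976064801216125), (0.01913313753902912, 0.0033126231282949448), 89.42453002929688) 0.04023120427980359$[0]: bad value
$[0]: bad value
```

View pics/w1.png

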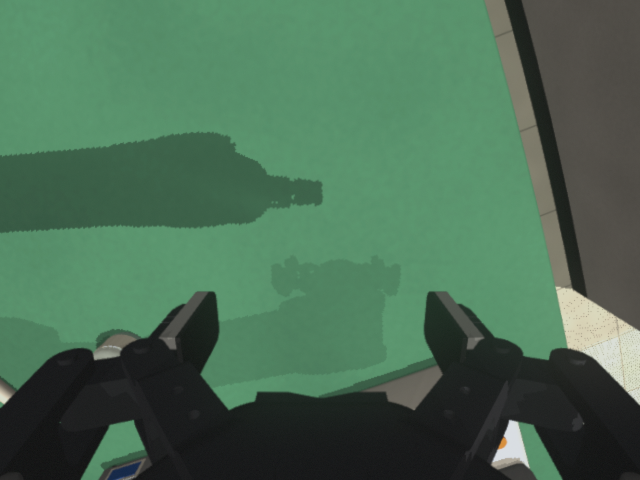

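The arm did not move because the rows were refused ("bad value"). The wrist view shows bare bench. I'll retry with every key in each row, offset so the camera ends up over the cap.

```bash
python3 -m jog '[{"gripper":0,"dx":0.034,"dy":-0.041,"dz":0.01,"rx":0,"ry":0,"rz":0},{"gripper":0,"dx":0.065,"dy":-0.077,"dz":0.02,"rx":0,"ry":0,"rz":0},{"gripper":0,"dx":0.097,"dy":-0.115,"dz":0.03,"rx":0,"ry":0,"rz":0},{"gripper":0,"dx":0.129,"dy":-0.153,"dz":0.03,"rx":0,"ry":0,"rz":0},{"gripper":0,"dx":0.161,"dy":-0.191,"dz":0.03,"rx":0,"ry":0,"rz":0},{"gripper":0,"dx":0.193,"dy":-0.229,"dz":0.03,"rx":0,"ry":0,"rz":0},{"gripper":0,"dx":0.225,"dy":-0.267,"dz":0.03,"rx":0,"ry":0,"rz":0},{"gripper":0,"dx":0.257,"dy":-0.305,"dz":0.03,"rx":0,"ry":0,"rz":0},{"gripper":0,"dx":0.289,"dy":-0.343,"dz":0.03,"rx":0,"ry":0,"rz":0},{"gripper":0,"dx":0.32,"dy":-0.38,"dz":0.03,"rx":0,"ry":0,"rz":0}]'
python3 -m jog '[{"gripper":0,"dx":0,"dy":0,"dz":0,"rx":0,"ry":0,"rz":0},{"gripper":0,"dx":0,"dy":0,"dz":0,"rx":0,"ry":0,"rz":0}]'
cat > m.py <<'E'
from w import *
d=look(sys.argv[1])
for r in cut_out("wrist","cap_center")[:2]:
    P,u,v=pts(d,r["mask"]); print(r["conf"],np.round(r["box"]))
    t=P[P[:,2]>P[:,2].max()-.008]; print(len(t),np.round(t.min(0),4),np.round(t.max(0),4),np.median(t[:,2]))
    print(cv2.minEnclosingCircle(t[:,:2].astype(np.float32)))
for r in cut_out("wrist","port")[:2]:
    P,u,v=pts(d,r["mask"]); t=P[abs(P[:,2]-.045)<.006]; print("port",r["conf"],cv2.minAreaRect(t[:,:2].astype(np.float32)),np.median(t[:,2]))
E
python3 m.py w2
```

```text
t: 1.65
eef_pos: [0.5739, 0.2442, 0.25]
tool_rot: [0.694, 0.135, 0.694, -0.135]
contact_force: [0.7, 0.5, 0.0]
gripper_width: 1.0
t: 1.85
eef_pos: [0.5736, 0.2443, 0.2497]
tool_rot: [0.694, 0.136, 0.694, -0.136]
contact_force: [-0.1, 1.5, 0.5]
gripper_width: 1.003
t 1.9 tcp [0.5725 0.2463 0.2496] x [-0.     0.001 -1.   ] y [0.375 0.927 0.   ] yaw_y 67.9937361916267 q [-0.65  0.37  0.19  1.66 -0.08  1.12  0.75]
cam [0.511 0.271 0.404]
0.96 [305. 181.  58.  59.]
2729 [0.5113 0.2171 0.0921] [0.5632 0.2698 0.1001] 0.09703962299896374
((0.5375461578369141, 0.2433665245771408), 0.02658204734325409)
port 0.78 ((0.5367596745491028, 0.24333621561527252), (0.10083381831645966, 0.09857127070426941), 1.6059890985488892) 0.044878196249458824
```

View pics/w2.png

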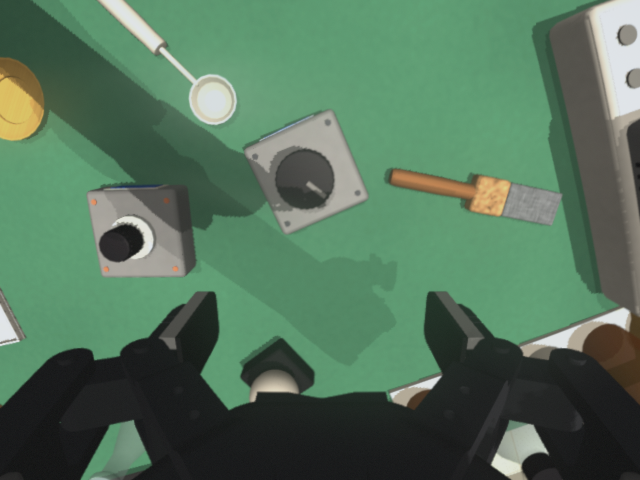

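The larger cap is at wrist px (305,180). Its grey rib points lower right towards (323,195), which is about 28° in world. Next I'll refine the rib, port angle, cap centre and tray.

Run:
```python
from h import *
for c in("wrist","scene","side"):
    d=read_camera(c)
    r=cut_out(c,"cap_center")[0]
    P,u,v=pts(d,r["mask"]); k=abs(P[:,2]-.097)<.004; t=P[k]
    C=cv2.minEnclosingCircle(t[:,:2].astype(np.float32)); (ex,ey),s,a=cv2.fitEllipse(cv2.convexHull(t[:,:2].astype(np.float32))); print(c,np.round(C[0],4),round(C[1],4),"ell",round(ex,4),round(ey,4),np.round(s,4))
    if c=="wrist":
        g=d["pixels"][v,u].astype(float).mean(1)[k]; rel=t[:,:2]-C[0]
        rr=np.hypot(*rel.T); b=(g>np.median(g)+25)&(rr<.024); q=rel[b]
        print("rib n",b.sum(),"mean",q.mean(0),"ang",np.degrees(np.arctan2(*q.mean(0)[::-1])),"rmin/max",rr[b].min(),rr[b].max())
        m=q.mean(0);w,V=np.linalg.eigh(np.cov((q-m).T));e=V[:,1]*np.sign(V[:,1]@m);print("pca",np.degrees(np.arctan2(e[1],e[0])))
    r=cut_out(c,"tray_floor") if c!="wrist" else []
    if r:
        P,u,v=pts(d,r[0]["mask"]);P=P[P[:,2]<.02];print("tray",r[0]["conf"],cv2.minAreaRect(P[:,:2].astype(np.float32)),np.median(P[:,2]))
```

```text
wrist [0.5376 0.2434] 0.0266 ell 0.5372 0.2435 [0.0517 0.0524]
rib n 74 mean [0.00849006 0.00496885] ang 30.338516540593037 rmin/max 0.0025601557893914356 0.021240719752883306
pca 29.69672808822449
scene [0.5372 0.2423] 0.027 ell 0.5377 0.2424 [0.0507 0.0531]
tray 0.66 ((0.49397987127304077, -0.27471983432769775), (0.16541185975074768, 0.18323583900928497), 81.7690200805664) 0.0038075900631643345
side [0.5367 0.2385] 0.0281 ell 0.5359 0.2397 [0.05   0.0537]
tray 0.57 ((0.49788540601730347, -0.26590460538864136), (0.16012248396873474, 0.18945401906967163), 82.00820922851562) 0.0034234381276301296
```

```bash
python3 -m jog '[{"gripper":0,"dx":-0.007,"dy":0,"dz":-0.02,"rx":0,"ry":0,"rz":-8},{"gripper":0,"dx":-0.014,"dy":0,"dz":-0.04,"rx":0,"ry":0,"rz":-16},{"gripper":0,"dx":-0.021,"dy":0,"dz":-0.06,"rx":0,"ry":0,"rz":-24},{"gripper":0,"dx":-0.028,"dy":0,"dz":-0.08,"rx":0,"ry":0,"rz":-32},{"gripper":0,"dx":-0.036,"dy":-0.002,"dz":-0.09,"rx":0,"ry":0,"rz":-40},{"gripper":0,"dx":-0.036,"dy":-0.002,"dz":-0.09,"rx":0,"ry":0,"rz":-45},{"gripper":0,"dx":-0.036,"dy":-0.002,"dz":-0.09,"rx":0,"ry":0,"rz":-45},{"gripper":0,"dx":-0.036,"dy":-0.002,"dz":-0.09,"rx":0,"ry":0,"rz":-45}]'
```

```text
t: 3.2
eef_pos: [0.5371, 0.2442, 0.16]
tool_rot: [0.59, 0.39, 0.59, -0.389]
contact_force: [0.7, 0.9, 0.1]
gripper_width: 0.993
```

Cap centre is (0.537, 0.243). The rib is at about 30° and the port at about 2–3°, so the cap angle is roughly 25° and it needs about 87° of turn. Now descending and gripping gently.

```bash
python3 -m jog '[{"gripper":0,"dx":0,"dy":-0.001,"dz":-0.03,"rx":0,"ry":0,"rz":0},{"gripper":0,"dx":0,"dy":-0.001,"dz":-0.055,"rx":0,"ry":0,"rz":0},{"gripper":0,"dx":0,"dy":-0.001,"dz":-0.075,"rx":0,"ry":0,"rz":0},{"gripper":0,"dx":0,"dy":-0.001,"dz":-0.084,"rx":0,"ry":0,"rz":0},{"gripper":0,"dx":0,"dy":-0.001,"dz":-0.084,"rx":0,"ry":0,"rz":0}]' 25
python3 -m jog '[{"gripper":1,"dx":0,"dy":0,"dz":0,"rx":0,"ry":0,"rz":0},{"gripper":1,"dx":0,"dy":0,"dz":0,"rx":0,"ry":0,"rz":0},{"gripper":1,"dx":0,"dy":0,"dz":0,"rx":0,"ry":0,"rz":0},{"gripper":1,"dx":0,"dy":0,"dz":0,"rx":0,"ry":0,"rz":0},{"gripper":1,"dx":0,"dy":0,"dz":0,"rx":0,"ry":0,"rz":0},{"gripper":1,"dx":0,"dy":0,"dz":0,"rx":0,"ry":0,"rz":0},{"gripper":1,"dx":0,"dy":0,"dz":0,"rx":0,"ry":0,"rz":0},{"gripper":1,"dx":0,"dy":0,"dz":0,"rx":0,"ry":0,"rz":0}]' 25
```

```text
t: 3.7
eef_pos: [0.5364, 0.2426, 0.0749]
tool_rot: [0.59, 0.389, 0.59, -0.39]
contact_force: [-0.5, 0.8, 0.3]
gripper_width: 1.0
t: 4.5
eef_pos: [0.5375, 0.2433, 0.0772]
tool_rot: [0.59, 0.391, 0.589, -0.39]
contact_force: [-1.5, -0.4, 6.5]
gripper_width: 0.589
```

It is gripped at about 50 mm, with a 6.5 N reaction. Turning in two halves.

```bash
python3 -m jog '[{"gripper":1,"dx":0,"dy":0,"dz":0,"rx":0,"ry":0,"rz":5},{"gripper":1,"dx":0,"dy":0,"dz":0,"rx":0,"ry":0,"rz":10},{"gripper":1,"dx":0,"dy":0,"dz":0,"rx":0,"ry":0,"rz":15},{"gripper":1,"dx":0,"dy":0,"dz":0,"rx":0,"ry":0,"rz":20},{"gripper":1,"dx":0,"dy":0,"dz":0,"rx":0,"ry":0,"rz":25},{"gripper":1,"dx":0,"dy":0,"dz":0,"rx":0,"ry":0,"rz":30},{"gripper":1,"dx":0,"dy":0,"dz":0,"rx":0,"ry":0,"rz":35},{"gripper":1,"dx":0,"dy":0,"dz":0,"rx":0,"ry":0,"rz":40},{"gripper":1,"dx":0,"dy":0,"dz":0,"rx":0,"ry":0,"rz":44},{"gripper":1,"dx":0,"dy":0,"dz":0,"rx":0,"ry":0,"rz":44}]'
python3 - <<'E'
from w import *
d=look("w3"); print(get_obs()["contact_force"],get_obs()["torque"])
cv2.imwrite("pics/w3.png",cv2.resize(d["pixels"][200:480,120:520],None,fx=2,fy=2))
E
```

```text
t: 5.5
eef_pos: [0.5379, 0.2435, 0.0772]
tool_rot: [0.694, 0.141, 0.692, -0.14]
contact_force: [0.1, 1.4, 6.4]
gripper_width: 0.587
t 5.55 tcp [0.538  0.2435 0.0772] x [ 0.003  0.002 -1.   ] y [0.392 0.92  0.003] yaw_y 66.94325119817353 q [-0.61  0.51  0.1   1.89 -0.07  0.75  0.7 ]
cam [0.475 0.27  0.231]
[-0.38995917  0.55257243  6.42758376] [0.01489247 0.0476295  0.06540042]
```

View pics/w3.png

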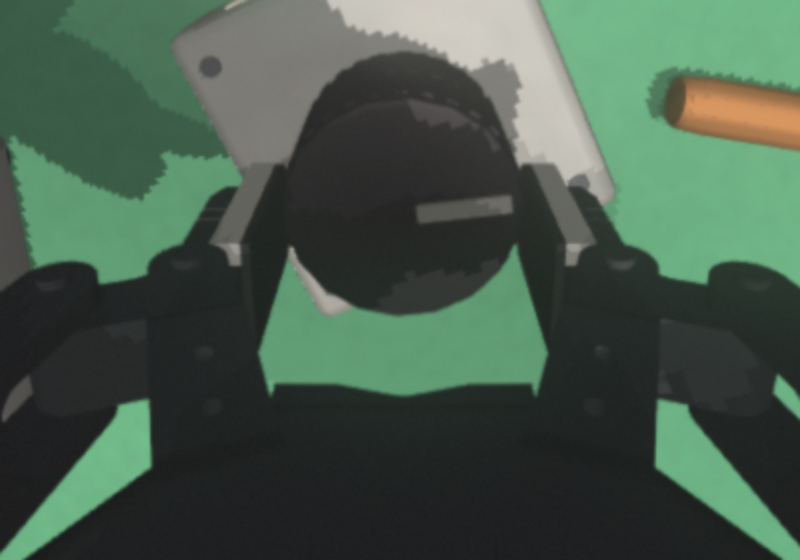

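The rib now points right and slightly up in the image (about 73° in world), so the cap follows the jaws. It needs about 40° more.

```bash
python3 -m jog '[{"gripper":1,"dx":0,"dy":0,"dz":0,"rx":0,"ry":0,"rz":5},{"gripper":1,"dx":0,"dy":0,"dz":0,"rx":0,"ry":0,"rz":10},{"gripper":1,"dx":0,"dy":0,"dz":0,"rx":0,"ry":0,"rz":15},{"gripper":1,"dx":0,"dy":0,"dz":0,"rx":0,"ry":0,"rz":20},{"gripper":1,"dx":0,"dy":0,"dz":0,"rx":0,"ry":0,"rz":25},{"gripper":1,"dx":0,"dy":0,"dz":0,"rx":0,"ry":0,"rz":30},{"gripper":1,"dx":0,"dy":0,"dz":0,"rx":0,"ry":0,"rz":35},{"gripper":1,"dx":0,"dy":0,"dz":0,"rx":0,"ry":0,"rz":40},{"gripper":1,"dx":0,"dy":0,"dz":0,"rx":0,"ry":0,"rz":40},{"gripper":1,"dx":0,"dy":0,"dz":0,"rx":0,"ry":0,"rz":40}]'
python3 - <<'E'
from w import *
d=look("w4"); print(get_obs()["contact_force"],get_obs()["torque"])
cv2.imwrite("pics/w4.png",cv2.resize(d["pixels"][160:440,120:520],None,fx=2,fy=2))
E
```

```text
t: 6.55
eef_pos: [0.5382, 0.2437, 0.0772]
tool_rot: [0.701, -0.104, 0.698, 0.104]
contact_force: [0.3, 1.6, 6.2]
gripper_width: 0.587
t 6.6 tcp [0.5381 0.2436 0.0771] x [ 0.003  0.002 -1.   ] y [-0.291  0.957  0.001] yaw_y 106.90540851192087 q [-0.47  0.51 -0.08  1.88  0.06  0.75  1.29]
cam [0.473 0.224 0.231]
[ 0.51876252 -0.2719215   5.94306632] [ 0.12629669 -0.05591976  0.03437053]
```

View pics/w4.png

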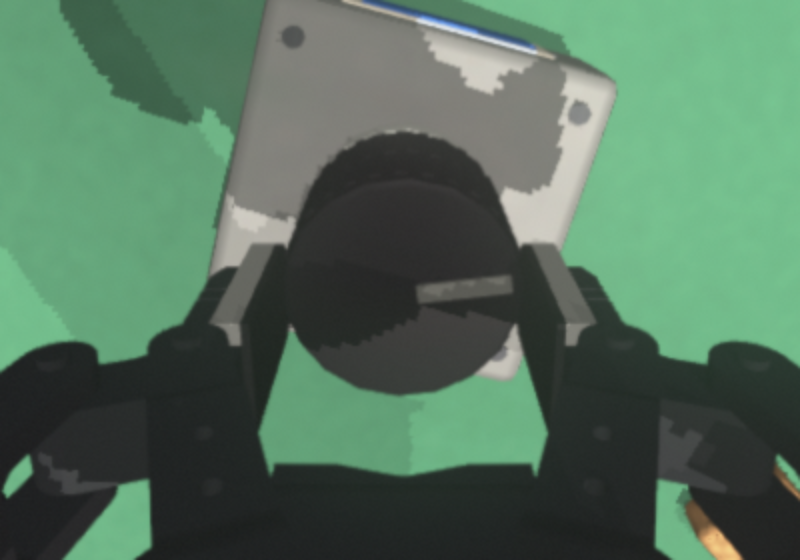

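The rib is at (465,290) in the crop and still fixed to the jaws, so the cap angle is about 111°. Lifting gently first.

```bash
python3 -m jog '[{"gripper":1,"dx":0,"dy":0,"dz":0.001,"rx":0,"ry":0,"rz":0},{"gripper":1,"dx":0,"dy":0,"dz":0.002,"rx":0,"ry":0,"rz":0},{"gripper":1,"dx":0,"dy":0,"dz":0.004,"rx":0,"ry":0,"rz":0},{"gripper":1,"dx":0,"dy":0,"dz":0.006,"rx":0,"ry":0,"rz":0}]'
```

```text
t: 7.0
eef_pos: [0.5364, 0.2426, 0.0815]
tool_rot: [0.699, -0.105, 0.7, 0.104]
contact_force: [0.3, -0.3, -1.5]
gripper_width: 0.586
```

It came free with only the cap's weight showing. Lifting on and carrying it to the tray.

```bash
python3 -m jog '[{"gripper":1,"dx":0,"dy":0,"dz":0.02,"rx":0,"ry":0,"rz":0},{"gripper":1,"dx":0,"dy":0,"dz":0.045,"rx":0,"ry":0,"rz":0},{"gripper":1,"dx":0,"dy":0,"dz":0.08,"rx":0,"ry":0,"rz":0},{"gripper":1,"dx":0,"dy":0,"dz":0.11,"rx":0,"ry":0,"rz":0},{"gripper":1,"dx":0,"dy":-0.02,"dz":0.12,"rx":0,"ry":0,"rz":0},{"gripper":1,"dx":-0.004,"dy":-0.06,"dz":0.12,"rx":0,"ry":0,"rz":0},{"gripper":1,"dx":-0.008,"dy":-0.1,"dz":0.12,"rx":0,"ry":0,"rz":0},{"gripper":1,"dx":-0.012,"dy":-0.14,"dz":0.12,"rx":0,"ry":0,"rz":0},{"gripper":1,"dx":-0.015,"dy":-0.18,"dz":0.12,"rx":0,"ry":0,"rz":0},{"gripper":1,"dx":-0.018,"dy":-0.22,"dz":0.12,"rx":0,"ry":0,"rz":0}]'
python3 -m jog '[{"gripper":1,"dx":-0.003,"dy":-0.04,"dz":0,"rx":0,"ry":0,"rz":0},{"gripper":1,"dx":-0.006,"dy":-0.08,"dz":0,"rx":0,"ry":0,"rz":0},{"gripper":1,"dx":-0.009,"dy":-0.12,"dz":0,"rx":0,"ry":0,"rz":0},{"gripper":1,"dx":-0.012,"dy":-0.16,"dz":0,"rx":0,"ry":0,"rz":0},{"gripper":1,"dx":-0.015,"dy":-0.2,"dz":0,"rx":0,"ry":0,"rz":0},{"gripper":1,"dx":-0.018,"dy":-0.24,"dz":0,"rx":0,"ry":0,"rz":0},{"gripper":1,"dx":-0.021,"dy":-0.275,"dz":0,"rx":0,"ry":0,"rz":0},{"gripper":1,"dx":-0.023,"dy":-0.293,"dz":0,"rx":0,"ry":0,"rz":0},{"gripper":1,"dx":-0.023,"dy":-0.293,"dz":0,"rx":0,"ry":0,"rz":0},{"gripper":1,"dx":-0.023,"dy":-0.293,"dz":0,"rx":0,"ry":0,"rz":0}]'
python3 - <<'E'
from w import *
d=look("w5")
for c in ("side","scene"):
    d=read_camera(c); cv2.imwrite(f"pics/{c}5.png",d["pixels"])
    for r in cut_out(c,"cap_center")[:1]:
        P,u,v=pts(d,r["mask"]); print(c,r["conf"],r["box"],np.round(np.percentile(P,[2,50,98],0),3).tolist())
E
```

```text
t: 8.0
eef_pos: [0.5182, 0.0213, 0.2018]
tool_rot: [0.699, -0.105, 0.699, 0.105]
contact_force: [0.2, -0.8, -2.2]
gripper_width: 0.59
t: 9.0
eef_pos: [0.4956, -0.2696, 0.2015]
tool_rot: [0.699, -0.104, 0.699, 0.105]
contact_force: [0.3, 0.2, -1.1]
gripper_width: 0.59
t 9.05 tcp [ 0.4959 -0.2687  0.2015] x [-0.     0.001 -1.   ] y [-0.294  0.956  0.001] yaw_y 107.0710147599779 q [ 0.25  0.31  0.16  1.85 -0.06  0.98  2.31]
cam [ 0.431 -0.289  0.356]
side 0.89 [364.4, 281.9, 37.3, 45.2] [[0.47, -0.296, 0.183], [0.483, -0.277, 0.217], [0.518, -0.247, 0.223]]
scene 0.9 [255.3, 132.5, 27.7, 31.0] [[0.474, -0.293, 0.183], [0.511, -0.261, 0.213], [0.523, -0.243, 0.223]]
```

View pics/side5.png

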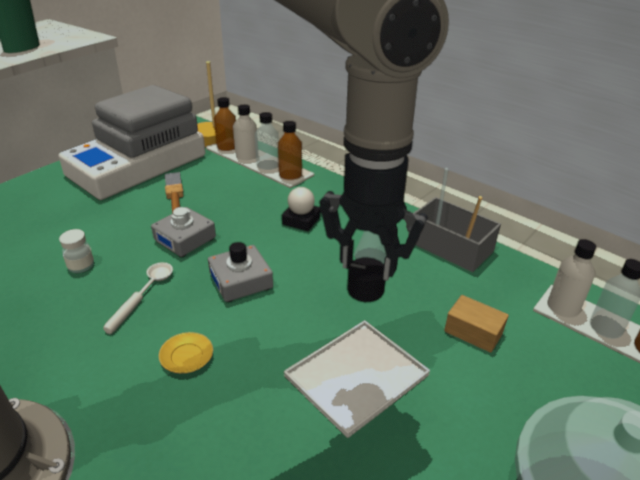

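The cap hangs upright in the jaws at side px (365,281), above the tray at (357,375). Cap bottom is at about z = 0.182. Lowering, with the last bit slow.

```bash
python3 -m jog '[{"gripper":1,"dx":0,"dy":0,"dz":-0.035,"rx":0,"ry":0,"rz":0},{"gripper":1,"dx":0,"dy":0,"dz":-0.075,"rx":0,"ry":0,"rz":0},{"gripper":1,"dx":0,"dy":0,"dz":-0.115,"rx":0,"ry":0,"rz":0},{"gripper":1,"dx":0,"dy":0,"dz":-0.145,"rx":0,"ry":0,"rz":0},{"gripper":1,"dx":0,"dy":0,"dz":-0.165,"rx":0,"ry":0,"rz":0},{"gripper":1,"dx":0,"dy":0,"dz":-0.172,"rx":0,"ry":0,"rz":0},{"gripper":1,"dx":0,"dy":0,"dz":-0.174,"rx":0,"ry":0,"rz":0},{"gripper":1,"dx":0,"dy":0,"dz":-0.175,"rx":0,"ry":0,"rz":0},{"gripper":1,"dx":0,"dy":0,"dz":-0.175,"rx":0,"ry":0,"rz":0}]'
python3 - <<'E'
from h import *
for c in ("side","scene"):
    d=read_camera(c); cv2.imwrite(f"pics/{c}6.png",d["pixels"])
    for r in cut_out(c,"cap_center")[:1]:
        P,u,v=pts(d,r["mask"]); print(c,r["conf"],np.round(np.percentile(P,[2,50,98],0),3).tolist())
E
```

```text
t: 10.15
eef_pos: [0.4967, -0.2704, 0.0279]
tool_rot: [0.7, -0.105, 0.699, 0.104]
contact_force: [0.4, -0.0, -0.6]
gripper_width: 0.587
side 0.91 [[0.471, -0.298, 0.01], [0.486, -0.277, 0.046], [0.518, -0.251, 0.049]]
scene 0.87 [[0.478, -0.296, 0.004], [0.509, -0.264, 0.042], [0.523, -0.245, 0.05]]
```

```bash
python3 -m jog '[{"gripper":1,"dx":0,"dy":0,"dz":-0.001,"rx":0,"ry":0,"rz":0},{"gripper":1,"dx":0,"dy":0,"dz":-0.002,"rx":0,"ry":0,"rz":0},{"gripper":1,"dx":0,"dy":0,"dz":-0.003,"rx":0,"ry":0,"rz":0},{"gripper":1,"dx":0,"dy":0,"dz":-0.004,"rx":0,"ry":0,"rz":0},{"gripper":1,"dx":0,"dy":0,"dz":-0.004,"rx":0,"ry":0,"rz":0}]'
python3 -m jog '[{"gripper":1,"dx":0,"dy":0,"dz":-0.001,"rx":0,"ry":0,"rz":0},{"gripper":1,"dx":0,"dy":0,"dz":-0.001,"rx":0,"ry":0,"rz":0}]'
```

```text
t: 10.85
eef_pos: [0.4958, -0.2701, 0.0232]
tool_rot: [0.699, -0.104, 0.699, 0.105]
contact_force: [-1.9, 1.1, 6.1]
gripper_width: 0.585
t: 11.05
eef_pos: [0.4958, -0.2701, 0.0231]
tool_rot: [0.699, -0.104, 0.699, 0.105]
contact_force: [-4.0, 2.1, 14.1]
gripper_width: 0.587
```

The cap is on the floor: TCP z is 0.0231 with a 14 N reaction. Easing up 1 mm, opening, then retreating straight up.

```bash
python3 -m jog '[{"gripper":1,"dx":0,"dy":0,"dz":0.0015,"rx":0,"ry":0,"rz":0},{"gripper":0.15,"dx":0,"dy":0,"dz":0.0015,"rx":0,"ry":0,"rz":0},{"gripper":0.15,"dx":0,"dy":0,"dz":0.0015,"rx":0,"ry":0,"rz":0},{"gripper":0.1,"dx":0,"dy":0,"dz":0.0015,"rx":0,"ry":0,"rz":0},{"gripper":0.1,"dx":0,"dy":0,"dz":0.0015,"rx":0,"ry":0,"rz":0},{"gripper":0.1,"dx":0,"dy":0,"dz":0.0015,"rx":0,"ry":0,"rz":0}]'
python3 -m jog '[{"gripper":0.1,"dx":0,"dy":0,"dz":0.01,"rx":0,"ry":0,"rz":0},{"gripper":0.1,"dx":0,"dy":0,"dz":0.03,"rx":0,"ry":0,"rz":0},{"gripper":0.1,"dx":0,"dy":0,"dz":0.06,"rx":0,"ry":0,"rz":0},{"gripper":0.1,"dx":0,"dy":0,"dz":0.1,"rx":0,"ry":0,"rz":0},{"gripper":0.1,"dx":0,"dy":0,"dz":0.14,"rx":0,"ry":0,"rz":0},{"gripper":0.1,"dx":0,"dy":0,"dz":0.18,"rx":0,"ry":0,"rz":0},{"gripper":0.1,"dx":0,"dy":0,"dz":0.2,"rx":0,"ry":0,"rz":0},{"gripper":0.1,"dx":0,"dy":0,"dz":0.2,"rx":0,"ry":0,"rz":0}]'
python3 - <<'E'
from h import *
for c in ("side","scene"):
    d=read_camera(c); cv2.imwrite(f"pics/{c}7.png",d["pixels"])
    for l in("cap_center","flask_center","tray_floor"):
      for r in cut_out(c,l)[:1]:
        P,u,v=pts(d,r["mask"]); print(c,l,r["conf"],np.round(np.percentile(P,[2,50,98],0),3).tolist())
E
```

```text
t: 11.65
eef_pos: [0.4957, -0.2701, 0.0231]
tool_rot: [0.699, -0.105, 0.699, 0.105]
contact_force: [0.2, 0.2, -0.4]
gripper_width: 0.897
t: 12.45
eef_pos: [0.4976, -0.2711, 0.2276]
tool_rot: [0.702, -0.106, 0.697, 0.103]
contact_force: [0.1, -0.5, -0.9]
gripper_width: 0.899
side cap_center 0.58 [[0.47, -0.298, 0.005], [0.486, -0.278, 0.041], [0.518, -0.25, 0.045]]
side flask_center 0.63 [[0.727, -0.13, 0.001], [0.745, -0.108, 0.04], [0.774, -0.074, 0.106]]
side tray_floor 0.68 [[0.401, -0.346, 0.001], [0.478, -0.278, 0.003], [0.584, -0.192, 0.013]]
scene cap_center 0.98 [[0.476, -0.291, 0.005], [0.508, -0.262, 0.039], [0.523, -0.246, 0.045]]
scene flask_center 0.89 [[0.743, -0.12, 0.002], [0.773, -0.086, 0.055], [0.795, -0.064, 0.145]]
scene tray_floor 0.7 [[0.404, -0.348, 0.001], [0.512, -0.258, 0.004], [0.588, -0.189, 0.013]]
```

View pics/side7.png

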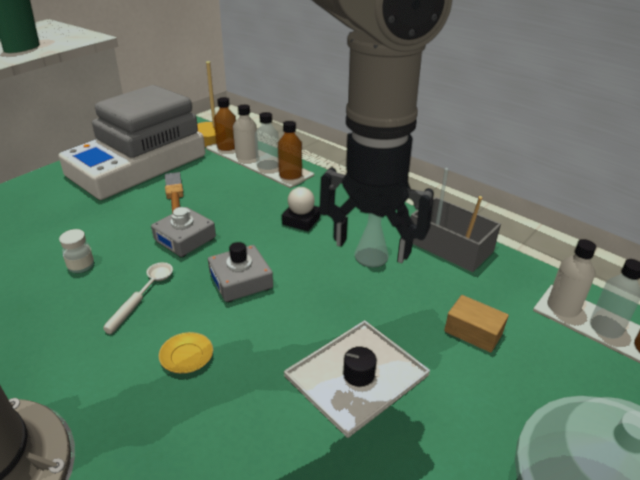

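The cap stands upright in the middle of the tray at side px (360,366). The bare neck shows at (181,215), and the flask is upright behind the gripper at (372,240).

```bash
python3 -m jog '[{"gripper":0.1,"dx":0,"dy":0,"dz":0,"rx":0,"ry":0,"rz":0},{"gripper":0.1,"dx":0,"dy":0,"dz":0,"rx":0,"ry":0,"rz":0}]'; python3 -c "from station import hand_in; print(hand_in())"
```

```text
t: 13.05
eef_pos: [0.4956, -0.27, 0.2229]
tool_rot: [0.699, -0.104, 0.7, 0.105]
contact_force: [-0.1, 0.4, 0.3]
gripper_width: 0.904
the job is handed in; nothing more can be done
None
```

I unscrewed the larger cap and set it upright on the tray floor. I let go, backed the gripper off and handed the job in at about 13 s, with no verdict reported.

- **Unscrewing:** I turned the cap 84° counter-clockwise in one grip, to an estimated 111°. The lift then showed only about the cap's own weight at the wrist, so the thread was free.
- **Placing:** The cap's centre is near (0.496, −0.271), close to the tray's middle. Its top is at z ≈ 0.044 (0.043 expected), so it sits flat. It was pressed down with 14 N at most before release.
- **Last checks:** The side picture shows the cap upright in the tray, the bare neck on its cell and the flask standing. The gripper was open, about 0.2 m above the tray and reading about 0 N.
- **Disagreements:**
  - My first move command was refused (rows need every key), so the arm didn't move.
  - The two fixed cameras put the tray centre up to 9 mm apart, well inside the tolerance.
  - In the last side picture the gripper hid the flask's top, so its full height was confirmed only by the scene camera's depth (0.145 m).

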